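# Shut and bolt the culture dish box

### The job

Shut the culture dish box: with the fingertips push its open lid down until it lies fully closed on the box, and only then push the upright tab of the slide bolt along the front of the box, all the way home through the lid's keeper. Grasp and lift nothing: the box stays standing where it is with both dishes inside, and the small bottle, beaker, timer and note pad round it are left where they stand.

Things in the scene. Friction and masses are not known exactly. Their poses are not given: they have to be found in the camera images.
- dish_box: Loose low white plastic box on rubber feet, 0.9 kg, outside 115 (x) x 215 (y) x 55 mm high without lid, walls 5 mm, inner floor 8 mm above the worktop. Origin: centre of its underside, on the worktop. z up; the box's -x face is its front (towards the robot, carries the slide bolt), the lid's hinge runs along the top of its +x (far) wall. It slides if shoved with more than about 5 N.
- lid (a joint): Hinge angle of the grey plastic lid (115 x 215 x 6 mm, 0.12 kg) about the box's y axis: 0 = flat closed on the rim (lid top then 61 mm above the worktop), about 1.57 = upright, up to 1.9. Starts open at 0.9 to 1.3. The hinge is stiff (0.16 N m, about 1.5 N at the free edge): the lid stays at any angle and must be pushed all the way down from its outer face.
- lid_edge (a point): Middle of the lid's free edge, on its outer (upper when closed) face; 115 mm from the hinge line. Its axes turn with the lid: z is the normal of the outer face, x points towards the hinge. A small steel keeper, 22 mm wide, hangs from this edge 12 mm towards +y of the box and reaches 17 mm beyond the edge and 22 mm below the lid.
- lid_hinge (a point): Middle of the lid's hinge line on top of the far wall, in the box's frame at (57.5, 0, 55) mm.
- bolt (a joint): Travel of the steel slide bolt along the front of the box: 0 = drawn back, 0.030 m = fully home against its stop; moves along the box's +y (to the left seen from the robot). Starts at 0 to 0.006 m; friction about 2 N, it stays where it is left.
- bolt_tab (a point): Centre of the top of the bolt's upright tab, a square dark post 10 x 10 mm, at the front of the box: 66.5 mm in front of the box's centre, its top 90 mm above the worktop (29 mm above the closed lid's top), axes as the box's. With the bolt drawn back it stands 67 mm towards -y of the box's centre.
- dish_a: Petri dish with cover, 91 mm across, 15 mm high, lying loose in the box; origin: centre of its underside.
- dish_b: Second petri dish with cover, same size, beside the first in the box; origin: centre of its underside.
- small_bottle: Bystander: white bottle with screw cap, 48 mm across, 97 mm high, about 180 mm to the +y side of the box; origin: centre of its underside.
- beaker: Bystander: clear beaker, 57 mm across, 70 mm high, about 180 mm to the -y side of the box; origin: centre of its underside.
- timer: Bystander: flat white timer, 62 x 62 x 18 mm, lying behind the box; origin: centre of its underside.
- note_pad: Bystander: pad of note slips, 46 x 73 x 14 mm, lying behind the box; origin: centre of its underside.
There are look-alikes about, which are no part of the job. What is shaped like the dish_a but red or yellow is not meant.

How it is judged:
By the outcome, as a careful person would: the job done as asked, in the order asked, and still so for the second after the job is handed in, with the robot touching nothing.
It also fails if it takes over 38 s, if anything falls off the work surface, if the arm or the gripper's body presses on something with over 40 N, if the wrist force passes 120 N, or if a joint passes its speed limit or range.

### The arm

A 7-joint arm with a two-finger parallel gripper is mounted at the origin on a cart in front of the work surface, level with it; the furniture and walls round the work are solid. World frame = base frame: x ahead of the robot, y to its left, z up, the work surface at z = 0. Lengths are in m, angles in rad, forces in N, time in s.
With the tool pointing down it reaches from about 0.4 to 0.925 m from the base axis. Payload 5.6 kg.
Tool frame: the origin (TCP) lies midway between the tips of the shut fingers; the grasp point (between the pads) lies 19 mm behind it; z points along the fingers, y is the line along which they close (so a half turn about z gives the same grasp; the last joint's range is limited). The gripper opens to 85 mm and grips with 20 to 120 N. Pads are 22 mm wide; open, the fingers measure 114 mm over their backs; the gripper's body (76 mm by 85 mm) begins 54 mm behind the grasp point. The pads swing forward as they close: fully open they stand 13 mm farther back than shut.
Start: joints at [0.683, 0.468, -0.012, 1.603, 0.006, 1.071, -0.056], TCP at [0.486, -0.432, 0.231] pointing down, gripper open.
Joint ranges: [-2.53, 2.53], [-0.31, 2.02], [-1.57, 1.55], [0.28, 2.44], [-1.29, 4.43], [0.15, 1.84], [-2.92, 2.92]. Speed limits (rad/s): [2.57, 2.57, 3.14, 3.14, 3.14, 3.14, 3.14].

### API

Orientations are given as a rotation vector (axis times angle).
In Python, from workcell import ctrl, effector, planner, telemetry, imaging, sign_off gives the robot as it stands. Calls block until the motion is done:
- ctrl.movep(position, orientation): joint-space move of the TCP to a pose.
- ctrl.move_l(position, rot=None, speed=0.15, until_force=None): straight line of the TCP; rot=None keeps the orientation; speed is the mean speed in m/s. With until_force (N) it stops when the force on the tool has changed by that much, and returns True; else False.
- ctrl.movej(angles): joint-space move.
- effector.release() and effector.grab(force=None): open the fingers fully, or close them until they stop; force is the grip in N (None keeps the last).
- ctrl.dwell(seconds).
- planner.inverse_kinematics(position, orientation): joint angles nearest the present ones, or None.
- telemetry.get_state(): the state.
- imaging.get_image(name): name is "scene" or "top"; returns a dict with "image" (384x512x3 uint8, red, green, blue), "fovy" (degrees; the focal length in pixels is half the picture's height over the tangent of half this angle, whatever the lens; pixels are square), "cx", "cy" (the principal point, pixels), "pose" (4x4, takes a point from camera to world coordinates). Camera axes: x right, y down, z forward; pixel columns grow to the right and rows downward; lengths in m; the calibration is good to about 2 mm. A picture is of the moment at which its call begins. There is no depth.
A pose or a line that the arm cannot do raises ctrl.Unreachable and nothing moves.
- sign_off(): hands the job in; it is judged then, once.
The state is a dict: "clock": time; "qpos": joint angles; "joint_vel": joint speeds; "tau": joint torques, N m; "tcp_pos": TCP position; "orientation": TCP orientation; "contact_force": force on the tool from outside, world axes, zero at the start; "wrist_torque": the same for the moment, N m; "gripper_width": finger opening in m; "grip_force": force on a finger pad.
Only numpy, scipy, OpenCV 4.12 (cv2) and the standard library are available. Lean on these libraries where they do the work, as an engineer would, in place of code of your own. Each camera call takes 0.05 s, during which the arm holds its last target. There are 200 camera calls.

## Working session

There is one attempt and no reset: what is moved stays moved. The work goes in short steps, each a Python script; the robot and the scene stay as the last script left them, time stands still between calls to the robot, and variables do not carry over. Pictures are saved under pics/ and viewed, at most 10 in all, crops included, and the job is handed in when it is done.

```bash
mkdir -p pics; ls
python3 - <<'E'
from workcell import imaging,telemetry
import cv2,numpy as np
for n in("scene","top"):
    d=imaging.get_image(n); cv2.imwrite(f"pics/{n}0.png",d["image"][...,::-1])
    np.savez(f"{n}0.npz",**d)
    print(n,d["fovy"],d["cx"],d["cy"],np.round(d["pose"],4).tolist(),{k for k in d})
s=telemetry.get_state();print(s["clock"],s["tcp_pos"],s["orientation"],s["gripper_width"])
E
```

```text
pics
scene 46.058983189174086 254.72500170835238 194.64515932457195 [[0.1227, 0.6711, -0.7311, 1.2224], [0.9924, -0.089, 0.0848, -0.3261], [-0.0081, -0.736, -0.677, 0.7273], [0.0, 0.0, 0.0, 1.0]] {'cx', 'cy', 'fovy', 'pose', 'image'}
top 53.35433575766628 248.4737850450178 187.8954363845974 [[-0.0079, -0.9931, 0.1169, 0.3617], [-1.0, 0.0078, -0.0017, -0.2697], [0.0007, -0.1169, -0.9931, 1.1407], [0.0, 0.0, 0.0, 1.0]] {'cx', 'cy', 'fovy', 'pose', 'image'}
0.1 [ 0.4856541  -0.4312569   0.23040622] [-2.86424428e+00 -1.28708589e+00  1.18348070e-03] 0.08537467325690257
```

View pics/scene0.png

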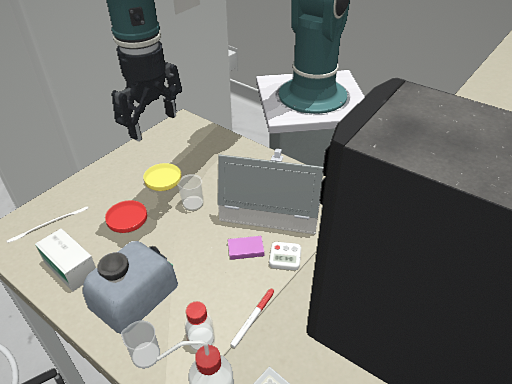

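View pics/top0.png

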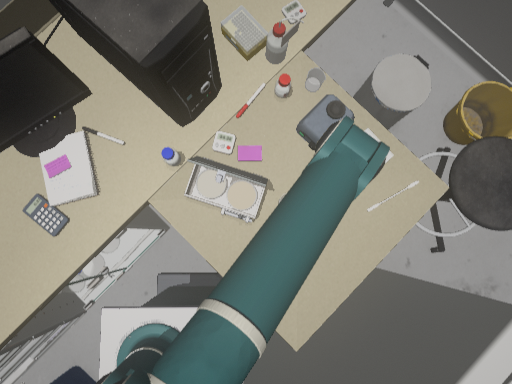

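The scene view shows the lid's outer face with its corners near (220,157), (322,166), (317,232) and (218,217). The top view shows the box at about (227,190), with two clear dishes inside. The bottle with the blue cap is at (170,156), the timer at (224,142) and the pad at (249,153). The arm hides the beaker, which the scene view shows at (192,192). The red and yellow dishes are decoys standing away from the box. I'll enlarge both views of the box.

Run:
```python
import cv2
a=cv2.imread("pics/top0.png")[150:230,170:280];b=cv2.imread("pics/scene0.png")[140:250,180:335]
cv2.imwrite("pics/topc.png",cv2.resize(a,None,fx=7,fy=7,interpolation=cv2.INTER_CUBIC))
cv2.imwrite("pics/scenec.png",cv2.resize(b,None,fx=5,fy=5,interpolation=cv2.INTER_CUBIC))
```

```text
(no output)
```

View pics/topc.png

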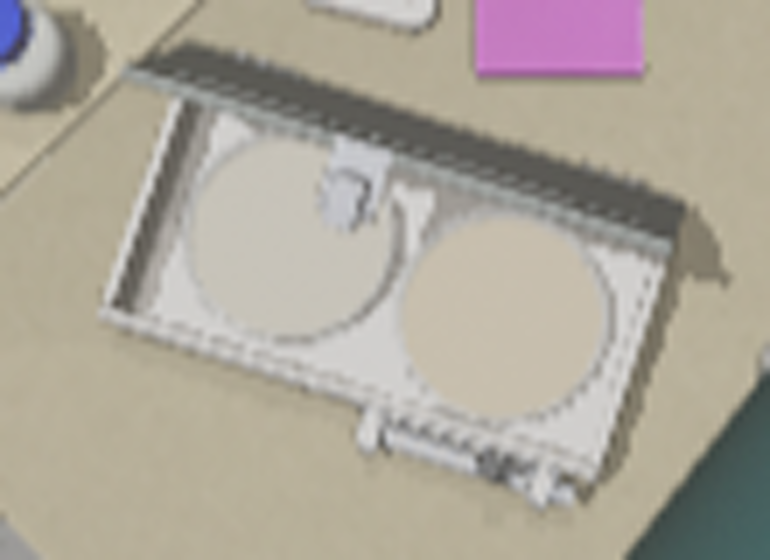

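View pics/scenec.png

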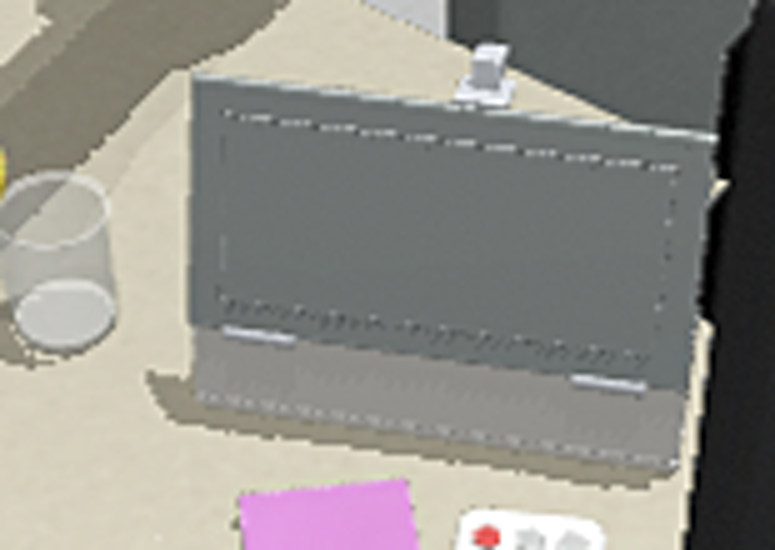

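```bash
cat > h.py <<'E'
import numpy as np
from scipy.optimize import least_squares
def cam(n):
    d=np.load(n+".npz"); f=192/np.tan(np.radians(d["fovy"])/2); return d["pose"],f,d["cx"],d["cy"]
def proj(c,p):
    T,f,cx,cy=c; q=(np.atleast_2d(p)-T[:3,3])@T[:3,:3]; return np.c_[cx+f*q[:,0]/q[:,2],cy+f*q[:,1]/q[:,2]]
def ray(c,uv,z):
    T,f,cx,cy=c; d=T[:3,:3]@np.array([(uv[0]-cx)/f,(uv[1]-cy)/f,1]); o=T[:3,3]; return o+d*(z-o[2])/d[2]
def W(b,p):
    c,s=np.cos(b[2]),np.sin(b[2]); p=np.atleast_2d(p)
    return np.c_[b[0]+c*p[:,0]-s*p[:,1],b[1]+s*p[:,0]+c*p[:,1],p[:,2]]
def lid(t,y,r=.115,h=.006):
    return [.0575-r*np.cos(t)+h*np.sin(t),y,.055+r*np.sin(t)+h*np.cos(t)]
E
python3 - <<'E'
from h import *
T,S=cam("top0"),cam("scene0")
ft=lambda a:(np.array(a)+.5)/7-.5+[170,150]
fs=lambda a:(np.array(a)+.5)/5-.5+[180,140]
Y=.1075
to=ft([(103,315),(592,478),(130,66),(678,238),(493,457)])
so=fs([(192,80),(714,139),(192,326),(686,388)])
def pts(v):
    b,t=v[:3],v[3]
    return W(b,[[-.0575,Y,.055],[-.0575,-Y,.055],lid(t,Y),lid(t,-Y),[-.0665,-.067+v[4],.09]]),W(b,[lid(t,-Y),lid(t,Y),lid(t,-Y,0),lid(t,Y,0)])
def res(v):
    a,c=pts(v); return np.r_[(proj(T,a)-to).ravel(),(proj(S,c)-so).ravel()]
g=ray(T,(227,190),.05);print(g)
r=least_squares(res,[g[0],g[1],-.2,1.1,.003],loss="soft_l1")
print(r.x.round(4),res(r.x).round(1).reshape(-1,2).tolist())
b=r.x[:3]
print("tab",W(b,[-.0665,-.067+r.x[4],.09]),"edge",W(b,lid(r.x[3],0)))
print("box front corner bottom pred etc; bottle",ray(T,(169,154),.097),"timer",ray(T,(224,142),.018),"pad",ray(T,(249,153),.014),"beaker",ray(S,fs((66,318)),0))
E
```

```text
[ 0.4844214  -0.20976427  0.05      ]
[ 0.4926 -0.2057 -0.316   1.2764  0.0017] [[-0.9, 0.1], [1.1, -0.3], [-1.1, -0.6], [-0.2, -0.2], [-0.2, 0.7], [-1.0, -1.0], [0.8, -0.7], [-1.6, 0.0], [0.1, 0.8]]
tab [[ 0.40913704 -0.24705648  0.09      ]] edge [[ 0.52103442 -0.2149398   0.16679414]]
box front corner bottom pred etc; bottle [ 0.5810626  -0.05132457  0.097     ] timer [ 0.63302812 -0.19920527  0.018     ] pad [ 0.59969409 -0.27396263  0.014     ] beaker [ 0.44713154 -0.38188009  0.        ]
```

The fit agrees to about 1 px: box at (0.493, −0.206), yaw −0.316, lid at 1.28 rad, bolt at about 2 mm, and the bottle 178 mm from the box. Next I'll push the lid down along its arc with the fingers shut.

```bash
cat >> h.py <<'E'
from scipy.spatial.transform import Rotation as Rn
B=[.4926,-.2057,-.316]
def rot(yaw=B[2]):
    c,s=np.cos(yaw),np.sin(yaw); return Rn.from_matrix(np.array([[c,s,0],[s,-c,0],[0,0,-1]])).as_rotvec()
E
python3 - <<'E'
from h import *
from workcell import *
import cv2
st=telemetry.get_state
effector.grab(20)
R=rot()
P=lambda x,y,z:W(B,[x,y,z])[0]
def arc(t): x,y,z=lid(t,0,.1); return P(x+.011,0,z+.002)
p=arc(1.48)
ctrl.movep([p[0],p[1],.25],R); ctrl.move_l(p,speed=.12)
print(st()["clock"],st()["contact_force"].round(1) if hasattr(st()["contact_force"],"round") else st()["contact_force"])
for t in np.arange(1.3,.04,-.18):
    hit=ctrl.move_l(arc(t),speed=.08,until_force=12)
    s=st(); print(round(t,2),hit,np.round(s["contact_force"],1),np.round(s["tcp_pos"],3),round(s["clock"],2))
    if hit: break
d=imaging.get_image("scene"); cv2.imwrite("pics/s1.png",d["image"][...,::-1])
E
```

```text
3.0917 [-0.7  0.4 -0.3]
1.3 False [ 0.2 -1.1 -0.2] [ 0.538 -0.221  0.156] 3.47
1.12 False [ 0.3 -0.3  0.5] [ 0.522 -0.215  0.15 ] 3.84
0.94 False [-0.8  0.4 -0.5] [ 0.506 -0.21   0.141] 4.22
0.76 False [-0.1 -0.1 -0.1] [ 0.493 -0.206  0.13 ] 4.59
0.58 False [ 0.7 -0.5 -0.7] [ 0.481 -0.202  0.117] 4.97
0.4 False [ 1.4 -0.4  0.8] [ 0.472 -0.199  0.101] 5.34
0.22 False [-0.2 -0.1 -0.2] [ 0.466 -0.197  0.084] 5.72
```

View pics/s1.png

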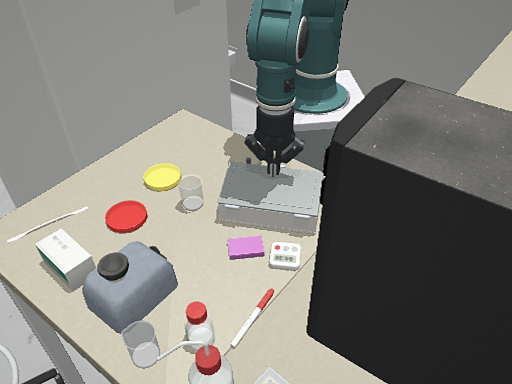

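The lid is nearly down, with the fingertips at its free edge near (272,168), and nothing else has moved. Next I'll press it shut, retreat and check.

Run:
```python
from h import *
from workcell import *
import cv2
st=telemetry.get_state
P=lambda x,y,z:W(B,[x,y,z])[0]
x=.0575-.1+.011
print(ctrl.move_l(P(x,0,.066),speed=.06,until_force=12),st()["tcp_pos"].round(4),np.round(st()["contact_force"],1))
h=ctrl.move_l(P(x-.0,0,.052),speed=.02,until_force=10)
s=st();print(h,s["tcp_pos"].round(4),np.round(s["contact_force"],1))
ctrl.dwell(.2)
ctrl.move_l(P(x,0,.12),speed=.15)
ctrl.movep(P(-.067,-.112,.12),rot())
print(st()["tcp_pos"].round(4),st()["clock"])
d=imaging.get_image("top"); cv2.imwrite("pics/t2.png",cv2.resize(d["image"][130:250,150:310,::-1],None,fx=5,fy=5,interpolation=cv2.INTER_CUBIC)); np.savez("top2.npz",**d)
d=imaging.get_image("scene"); cv2.imwrite("pics/s2.png",cv2.resize(d["image"][140:260,170:330,::-1],None,fx=5,fy=5,interpolation=cv2.INTER_CUBIC)); np.savez("scene2.npz",**d)
```

```text
False [ 0.4622 -0.1957  0.0655] [ 0.2 -0.2  0.2]
True [ 0.4628 -0.1959  0.061 ] [-1.5  0.5  7.3]
[ 0.393  -0.2915  0.1189] 7.9417
```

View pics/t2.png

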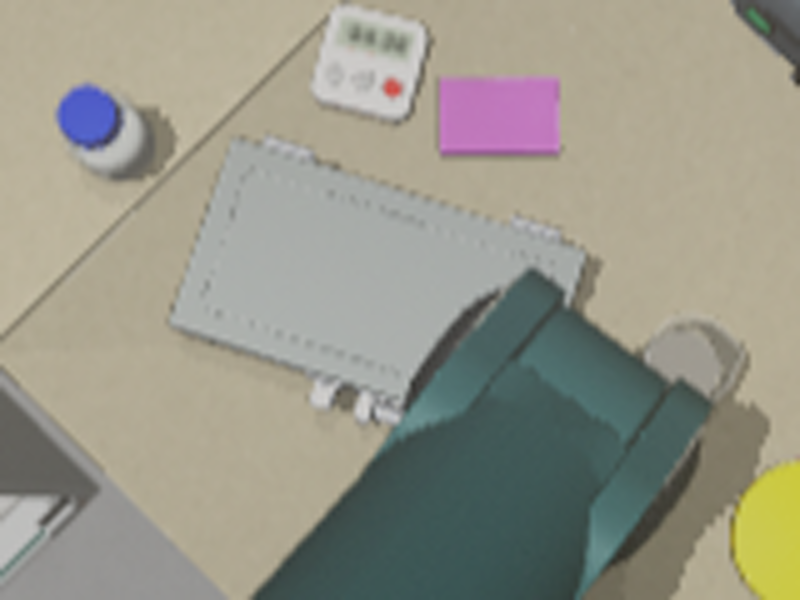

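View pics/s2.png

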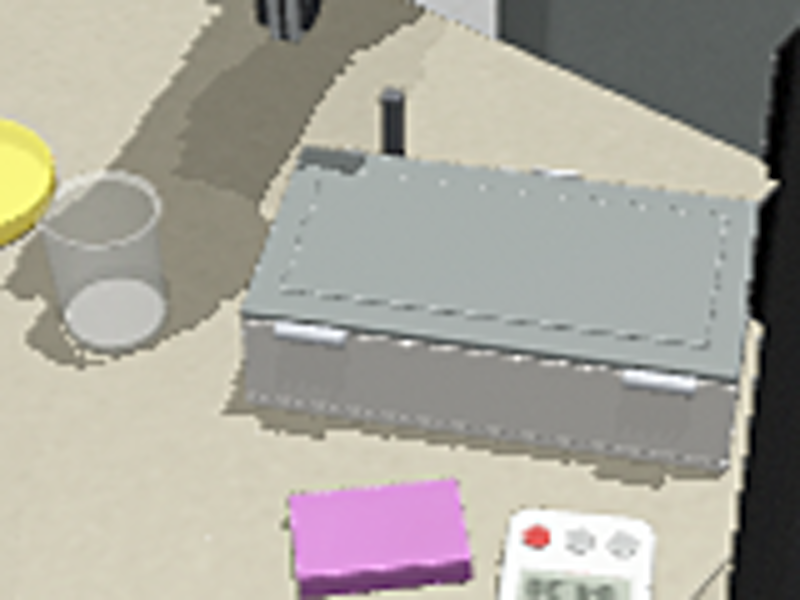

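The lid is flat: the tip stopped at z = 0.061 and its rims run parallel. In the scene crop the dark tab stands at (393,93). I'll refit the box and tab from this view, then push the bolt.

Run:
```python
from h import *
from workcell import *
import cv2,sys
S,T=cam("scene2"),cam("top2")
so=(np.array([(302,150),(757,201),(243,315),(738,377),(393,93)])+.5)/5-.5+[170,140]
to=(np.array([(170,322),(232,140),(588,255)])+.5)/5-.5+[150,130]
def res(v):
    return np.r_[(proj(S,W(v[:3],[[-.0575,-.1075,.061],[-.0575,.1075,.061],[.0575,-.1075,.061],[.0575,.1075,.061],[-.0665,-.067+v[3],.09]]))-so).ravel(),
     (proj(T,W(v[:3],[[-.0575,.1075,.061],[.0575,.1075,.061],[.0575,-.1075,.061]]))-to).ravel()]
r=least_squares(res,[*B,.002],loss="soft_l1",f_scale=1);v=r.x
print(v.round(4),res(v).round(1).reshape(-1,2).tolist())
if np.hypot(v[0]-B[0],v[1]-B[1])>.008: sys.exit("check")
B=v[:3]; P=lambda x,y,z:W(B,[x,y,z])[0]; st=telemetry.get_state
ey=np.array([-np.sin(B[2]),np.cos(B[2])]); 
loc=lambda:(np.array(st()["tcp_pos"])[:2]-B[:2])@ey
ctrl.movep(P(-.068,-.108,.12),rot(B[2]))
ctrl.move_l(P(-.068,-.108,.071),speed=.1,until_force=8)
print(st()["tcp_pos"].round(4),st()["contact_force"])
for y in np.arange(-.096,-.048,.004):
    h=ctrl.move_l(P(-.068,y,.071),speed=.03,until_force=5)
    s=st();f=np.array(s["contact_force"]);print(round(y,3),h,loc().round(4),(f[:2]@ey).round(1),f.round(1),round(s["clock"],1))
    if h:break
d=imaging.get_image("scene"); cv2.imwrite("pics/s3.png",cv2.resize(d["image"][120:240,170:330,::-1],None,fx=5,fy=5,interpolation=cv2.INTER_CUBIC)); np.savez("scene3.npz",**d)
np.save("B.npy",B)
```

```text
[ 0.4934 -0.2057 -0.3148  0.003 ] [[-0.6, -1.2], [1.0, -0.5], [-1.2, -0.7], [0.2, -0.1], [-0.0, 0.1], [-0.5, 0.3], [-0.1, -1.3], [0.2, -1.9]]
[ 0.3954 -0.2875  0.0711] [0.1330775  0.28340842 1.8679391 ]
-0.096 False -0.0958 0.0 [-0.8  0.3  0.1] 9.5
-0.092 False -0.0918 -0.2 [-1.   0.1 -1.1] 9.8
-0.088 False -0.0878 0.7 [-0.3  0.9 -0.2] 10.1
-0.084 False -0.0838 -0.0 [ 0.3 -0.1  0.8] 10.3
-0.08 False -0.0798 -1.0 [-0.7 -0.8 -0.5] 10.6
-0.076 False -0.0757 0.1 [ 0.2  0.  -0.7] 10.9
-0.072 False -0.0716 0.2 [ 0.2  0.2 -0. ] 11.2
-0.068 False -0.0676 -0.4 [-0.3 -0.3  0.3] 11.5
-0.064 False -0.0636 0.5 [0.1 0.5 0.2] 11.8
-0.06 False -0.0596 -0.2 [ 0.4 -0.3  0.4] 12.0
-0.056 False -0.0556 0.7 [0.2 0.7 0. ] 12.3
-0.052 False -0.0523 -3.3 [-1.4 -3.   0.1] 12.6
```

View pics/s3.png

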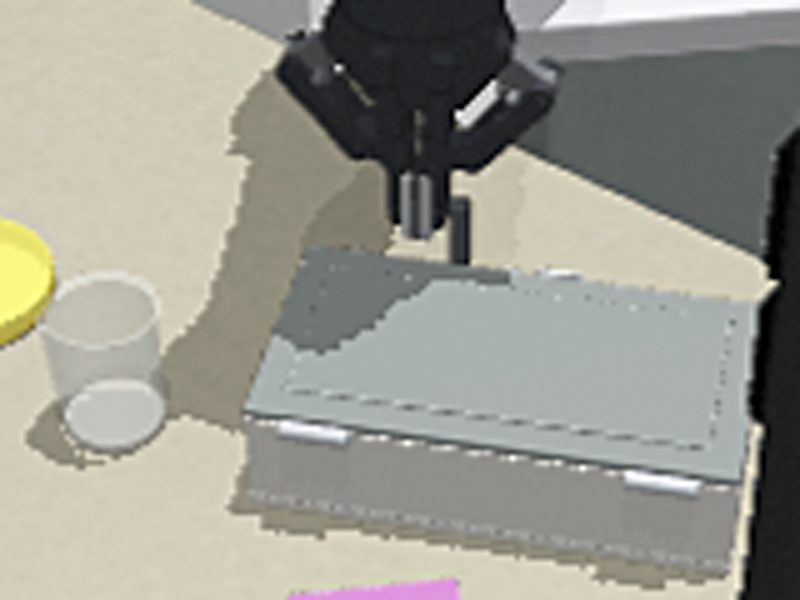

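The tab now stands at (460,200) in the crop, against the finger, and the force jumped to −3.3 N, so it is at or near its stop. I'll check the travel from pixels and nudge on until the force shows the stop.

Run:
```python
from h import *
from workcell import *
import cv2
S=cam("scene3");B=np.load("B.npy")
tb=(np.array((460,200))+.5)/5-.5+[170,120]
for b in(.022,.026,.03): print(b,(proj(S,W(B,[-.0665,-.067+b,.09]))[0]-tb).round(2))
a,c=np.load("scene2.npz")["image"],np.load("scene3.npz")["image"]
g=lambda i:cv2.cvtColor(i[205:236,210:330],cv2.COLOR_RGB2GRAY).astype(np.float32)
print("box shift px",cv2.phaseCorrelate(g(a),g(c),cv2.createHanningWindow((120,31),cv2.CV_32F)))
P=lambda x,y,z:W(B,[x,y,z])[0]; st=telemetry.get_state
ey=np.array([-np.sin(B[2]),np.cos(B[2])]); loc=lambda:(np.array(st()["tcp_pos"])[:2]-B[:2])@ey
F=[]
for _ in range(6): F.append(np.array(st()["contact_force"])[:2]@ey); ctrl.dwell(.05)
print(np.round(F,1))
for y in np.arange(-.051,-.0455,.001):
    h=ctrl.move_l(P(-.068,y,.071),speed=.01)
    f=[]
    for _ in range(4): f.append(np.array(st()["contact_force"])[:2]@ey); ctrl.dwell(.02)
    print(round(y,4),loc().round(4),np.round(f,1),round(st()["clock"],1))
    if np.mean(f)<-4: break
d=imaging.get_image("scene");np.savez("scene4.npz",**d)
print("shift",cv2.phaseCorrelate(g(a),g(d["image"]),cv2.createHanningWindow((120,31),cv2.CV_32F)))
cv2.imwrite("pics/s4.png",cv2.resize(d["image"][120:240,170:330,::-1],None,fx=5,fy=5,interpolation=cv2.INTER_CUBIC))
```

```text
0.022 [-5.22 -0.38]
0.026 [-3.5  -0.19]
0.03 [-1.77  0.01]
box shift px ((0.1376313297124767, 0.04973004804062242), 0.9596644771595796)
[-3.3 -3.1 -2.7 -3.6 -3.1 -4.1]
-0.051 -0.0514 [-4.7 -5.3 -5.4 -4.8] 13.3
shift ((0.17607738738241352, 0.10973911790692625), 0.8651864849030971)
```

Sustained force of about 5 N with the finger held back means the bolt is at its stop. I'll back off and verify with the arm out of the way.

Run:
```python
from h import *
from workcell import *
import cv2
B=np.load("B.npy");P=lambda x,y,z:W(B,[x,y,z])[0]
ctrl.move_l(P(-.068,-.075,.071),speed=.08)
ctrl.move_l(P(-.068,-.085,.16),speed=.15)
ctrl.movej([0.683,0.468,-0.012,1.603,0.006,1.071,-0.056]); 
for n,sl in(("scene",np.s_[130:250,170:330]),("top",np.s_[130:250,150:310])):
    d=imaging.get_image(n);np.savez(n+"5.npz",**d)
    cv2.imwrite(f"pics/{n}5.png",cv2.resize(d["image"][sl][...,::-1],None,fx=5,fy=5,interpolation=cv2.INTER_CUBIC))
print(telemetry.get_state()["clock"])
```

```text
15.7583
```

View pics/scene5.png

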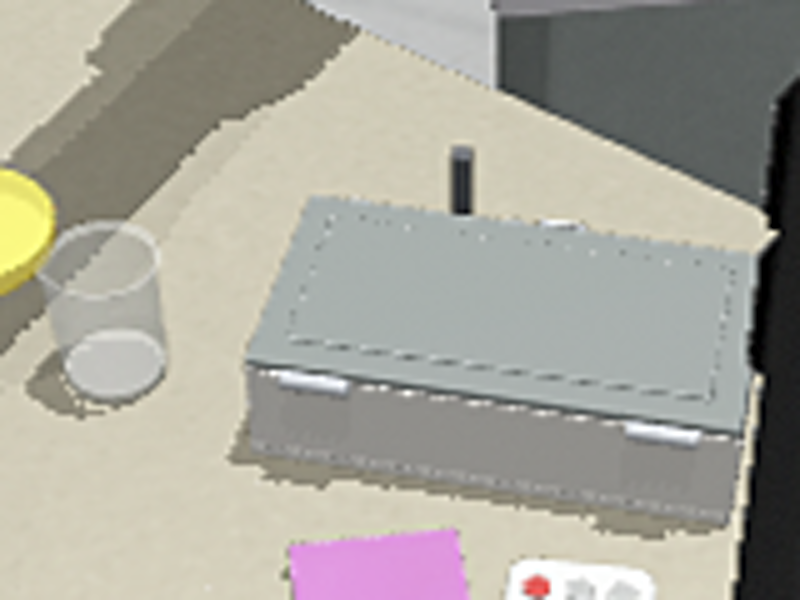

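View pics/top5.png

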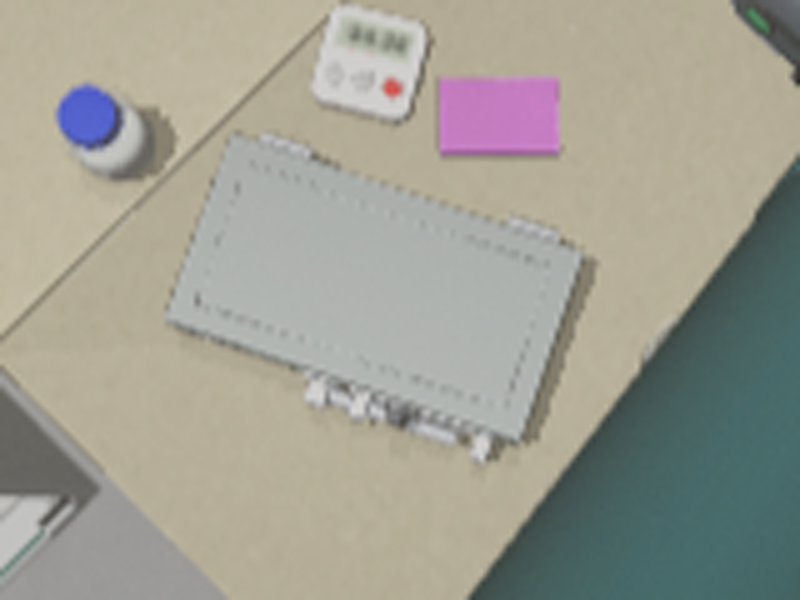

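The lid is flat. The tab went from (393,93) to (461,150) in the crops, about 29 mm of travel after taking off the box's own shift of roughly 2 mm. The bolt bar passes through the keeper near (358,402) in the top crop. Timer, pad, bottle and beaker are unmoved, so I'm handing in.

```bash
python3 -c "
from workcell import sign_off
print(sign_off())"
```

```text
the job is handed in; nothing more can be done
None
```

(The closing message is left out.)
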